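Tip the grinding balls from the steel tray into the wide beaker

ROBOT

A 6-joint arm with a two-finger parallel gripper is mounted at the origin on a cart in front of the work surface, level with it; the furniture and walls round the work are solid. World frame = base frame: x ahead of the robot, y to its left, z up, the work surface at z = 0. Lengths are in m, angles in rad, forces in N, time in s.
With the tool pointing down it reaches from about 0.425 to 0.95 m from the base axis. Payload 14.7 kg.
Tool frame: the origin (TCP) lies where the fingers leave the gripper's body, on its centre line; the fingertips stand 73 mm ahead of it and the grasp point (between the pads) lies 54 mm ahead of it; z points along the fingers, y is the line along which they close (so a half turn about z gives the same grasp; the last joint's range is limited). The gripper opens to 85 mm and grips with 20 to 120 N. Pads are 22 mm wide; open, the fingers measure 114 mm over their backs; the gripper's body (76 mm by 85 mm) begins 54 mm behind the grasp point. The pads swing forward as they close: fully open they stand 13 mm farther back than shut.
Start: joints at [-1.38, 0.48, 1.596, -0, 1.065, -0.047], TCP at [0.153, -0.632, 0.304] pointing down, gripper open.
Joint ranges: [-2.75, 2.75], [-0.82, 2.05], [0.23, 2.67], [-1.56, 4.7], [0.09, 2.69], [-2.92, 2.92]. Speed limits (rad/s): [1.89, 1.89, 2.39, 3.01, 3.01, 3.01].

INTERFACE

Orientations are given as a 3x3 rotation matrix whose columns are the frame's x, y, z axes.
In Python, from bench import env gives the robot as it stands.
- The arm moves only by the tool jog_arm, never from a script. Its argument "rows" is a list of rows, each a list of 7 numbers: the shift along the tool's x, y, z in units of 0.025 m (1.0 is 0.025 m), then the turn, a rotation vector about the tool's x, y, z in units of 5 degrees (1.0 is 5 degrees), then the opening, from 0 (shut) to 1 (fully open). In form: [[tx, ty, tz, ax, ay, az, gripper], ...]. A call has 1 to 20 rows; each row shifts and turns the commanded pose from where the row before left it, along the tool's axes as they then stand; what a row does not reach is not made up. A row lasts 1/12 s, in which the tool goes at most 41.7 mm and 7.16 degrees, less where a joint would pass 70% of its speed; a pose out of reach is approached as far as the arm can. A call with a number of a shift or a turn outside -1 to 1 is refused whole. A call with a gripper value outside its range is refused whole. The fingers move at their own pace and stop on an object; "newtons" is the grip in N (left out, the last holds). Time passes only in rows, so rows that do not move let the fingers close. It gives the time, the measured TCP pose, the force, the opening and the grip force at its end, in the units of the state.
- env.observe(): the state, without advancing time (a new reading comes with each control period).
- env.camera(name): name is "scene" or "top" or "wrist"; returns the picture (480x640x3 uint8, red, green, blue); there is no depth.
- env.get_calibration(name): a dict with "fx", "fy", "cx", "cy" (pixels), "dist" ([k1, k2, p1, p2, k3] as OpenCV has them; the pictures are not rectified), "extrinsics" (4x4, takes a point from world to camera coordinates). Camera axes: x right, y up, looking along -z (the intrinsics and any distortion apply to the point x, -y, -z); pixel columns grow to the right and rows downward; lengths in m; the calibration is good to about 2 mm. A picture is of the moment at which its call begins: read the wrist's pose just before it. get_calibration takes no time and is no camera call; for the wrist camera it gives the pose at the moment of the call.
- env.hand_in(): hands the job in; it is judged then, once.
Trained networks look in the newest picture that a camera, given by its name, has taken for a name from the list of things; names that differ only in an ending like _2 or _b are one class to them, and where a whole thing is asked for, a point or a joint stands for the part that bears it (a point fixed in the world has none). Each returns a list of dicts, best first, with "score" (0 to 1); they miss things now and then, are a little off and sometimes report something else, mostly with a low value. They report only what shows in the picture. A call takes as long as a camera call. They do not tell look-alikes from the thing itself.
- env.find_in(name, camera): "rect" ([left, top, width, height] in pixels, round what is visible of it).
- env.landmark_of(name, camera): "position" ([column, row] in pixels: a listed point, or the origin of a listed thing).
The state is a dict: "time_s": time; "joint_pos": joint angles; "qvel": joint speeds; "effort": joint torques, N m; "tcp_pos": TCP position; "eef_rot": TCP orientation; "contact_force": force on the tool from outside, world axes, zero at the start; "wrist_torque": the same for the moment, N m; "width": finger opening in m; "finger_force": force on a finger pad.
Only numpy, scipy, OpenCV 4.12 (cv2) and the standard library are available. Lean on these libraries where they do the work, as an engineer would, in place of code of your own. Each camera call takes 0.05 s, during which the arm holds its last target. There are 200 camera calls.

TASK

Pour both steel balls from the little steel tray into the larger of the two empty glass beakers standing in front of you. Lift the tray level by its grey handle and bring its pouring lip low over the beaker's mouth, within about 4 cm of the rim, before you tip it, so that no ball bounces away. Then set the empty tray back on the bare worktop, upright, leaving the beaker standing about where it was.

Things in the scene. Friction and masses are not known exactly. Their poses are not given: they have to be found in the camera images.
- tray: Loose steel chute, 32 wide, 25 high. Origin: middle of the lip edge, 21 above its underside; +x points out over the lip, z up. Floor (18 below the lip) from x=-105 to -42, then a 23 degree ramp up to the lip: tip nose-down 50 degrees to empty. Side walls reach 16 above the lip. Grey fin handle: x=-134 to -108, 12 thick along y, top 39 above the origin: pinch across y from above. mm; 0.15 kg.
- ball_0: Steel ball, 16 mm diameter, 17 g, lying in the tray, free to roll in it; origin at its centre.
- ball_1: Second steel ball like the first, 16 mm diameter, 17 g, lying in the tray; origin at its centre.
- beaker: The larger of two empty clear glass beakers: 70 mm across the rim, 86 mm high, mouth about 56 mm wide inside, 0.12 kg, loose. Origin: centre of its underside, z up. The smaller beaker (56 mm wide, 66 mm high) is a bystander; the two swap places between starts.
Things that resemble listed ones, but are neither listed nor needed, are in the scene too. What is shaped like the tray but purple or turquoise is not meant.

How it is judged:
By the outcome, as a careful person would: the job done as asked, in the order asked, and still so for the second after the job is handed in, with the robot touching nothing.
It also fails if it takes over 61 s, if anything falls off the work surface, if the arm or the gripper's body presses on something with over 40 N, if the wrist force passes 120 N, or if a joint passes its speed limit or range.

## Working session

There is one attempt and no reset: what is moved stays moved. The work goes in short steps, Python scripts to look and compute and a tool call to move; the robot and the scene stay as the last step left them, time stands still between calls to the robot, and variables do not carry over. Pictures are saved under pics/ and viewed, at most 10 in all, crops included, and the job is handed in when it is done.

Besides the shell and the picture viewer there is one more tool, called after "Emit:" by a JSON object that holds its "method" and its "body", one argument or row to a line. jog_arm: Moves the arm, as the interface text tells. Its arguments: {"type":"object","properties":{"rows":{"type":"array"},"newtons":{"type":"number"}},"required":["rows"]}

```bash
mkdir -p pics; ls; cat > h.py <<'E'
import numpy as np, cv2
from bench import env
def ray(name,px):
    c=env.get_calibration(name);K=np.array([[c['fx'],0,c['cx']],[0,c['fy'],c['cy']],[0,0,1]])
    p=cv2.undistortPoints(np.array([[px]],float),K,np.array(c['dist'],float))[0,0]
    E=np.array(c['extrinsics']);R=E[:3,:3];t=E[:3,3]
    d=R.T@np.array([p[0],-p[1],-1.]);return -R.T@t,d/np.linalg.norm(d)
def onz(name,px,z):
    o,d=ray(name,px);return o+d*(z-o[2])/d[2]
def tri(obs):
    A=np.zeros((3,3));b=np.zeros(3)
    for n,p in obs:
        o,d=ray(n,p) if isinstance(n,str) else n
        M=np.eye(3)-np.outer(d,d);A+=M;b+=M@o
    x=np.linalg.solve(A,b)
    return x
def proj(name,P):
    c=env.get_calibration(name);K=np.array([[c['fx'],0,c['cx']],[0,c['fy'],c['cy']],[0,0,1]])
    E=np.array(c['extrinsics']);P=np.atleast_2d(P)@E[:3,:3].T+E[:3,3]
    return cv2.projectPoints(P*[1,-1,-1],np.zeros(3),np.zeros(3),K,np.array(c['dist'],float))[0][:,0]
def snap(name,fn):
    im=env.camera(name);cv2.imwrite('pics/'+fn,im[:,:,::-1]);return im
E
python3 - <<'E'
from h import *
for n in ['scene','top']:
    snap(n,n+'0.png')
    for o in ['tray','ball_0','beaker']:
        print(n,o,[(np.round(a['position']),round(a['score'],2)) for a in env.landmark_of(o,n)][:5],[(np.round(a['rect']),round(a['score'],2)) for a in env.find_in(o,n)][:5])
    print(np.round(ray(n,(320,240)),2))
print(env.observe())
E
```

```text
pics
scene tray [(array([296., 368.]), 0.93), (array([343., 162.]), 0.59), (array([336., 224.]), 0.55)] [(array([276., 304.,  30.,  67.]), 0.96), (array([306., 158.,  42.,  36.]), 0.95), (array([330., 199.,  30.,  32.]), 0.57)]
scene ball_0 [(array([349., 215.]), 0.52)] []
scene beaker [(array([276., 230.]), 0.93)] [(array([261., 196.,  31.,  45.]), 0.69)]
[[-0.21  0.6   1.15]
 [ 0.46 -0.45 -0.77]]
top tray [(array([220., 304.]), 0.84), (array([349., 216.]), 0.55)] [(array([369., 147.,  52.,  16.]), 0.93), (array([349., 204.,  55.,  17.]), 0.8), (array([215., 258.,  29.,  49.]), 0.8)]
top ball_0 [(array([374., 208.]), 0.57), (array([387., 209.]), 0.52)] []
top beaker [(array([311., 177.]), 0.64)] [(array([292., 157.,  33.,  33.]), 0.59)]
[[ 0.33 -0.06  1.5 ]
 [ 0.05  0.01 -1.  ]]
{'time_s': 0.7, 'joint_pos': array([-1.37961877e+00,  4.80155515e-01,  1.59628611e+00,  5.73052568e-06,
        1.06504312e+00, -4.66112839e-02]), 'qvel': array([ 0.00067845, -0.00019681, -0.00133483,  0.00072297, -0.00135397,
        0.00030608]), 'effort': array([-1.78113380e-03, -9.50273681e+01, -4.30580628e+01, -6.40226626e-04,
        1.57107424e-03, -1.85953661e-05]), 'tcp_pos': array([ 0.15312876, -0.63172568,  0.30393062]), 'eef_rot': array([[ 9.71861852e-01,  2.35551564e-01,  2.54245778e-05],
       [ 2.35551565e-01, -9.71861847e-01, -1.04982438e-04],
       [-1.96002645e-08,  1.08017226e-04, -9.99999994e-01]]), 'contact_force': array([ 0.09695531, -0.39933787,  0.25111989]), 'wrist_torque': array([ 0.04053632, -0.01902383,  0.02423702]), 'finger_force': 0.0, 'width': 0.0851201145545464}
```

View pics/top0.png

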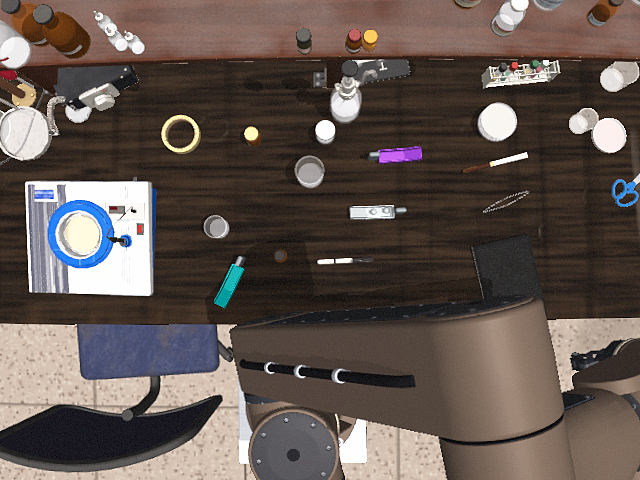

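View pics/scene0.png

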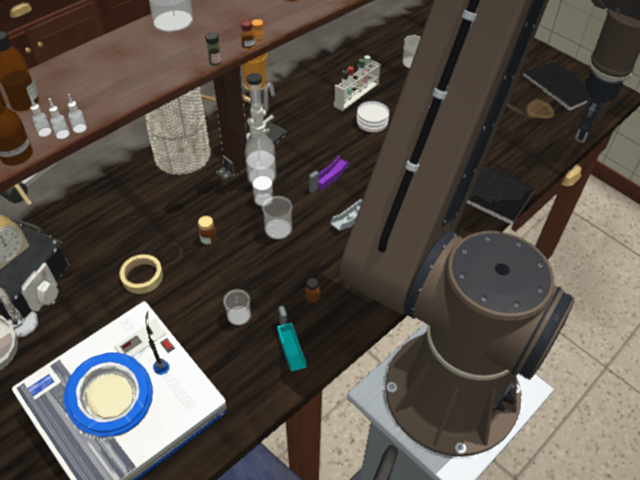

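The top picture shows three tray-like things: purple at (400,155), turquoise at (229,281) and bare steel at (374,212). The steel one holds the balls, with its lip on the left and handle at (402,210). There are two beakers: the larger at (309,172) and the smaller at (216,227). I choose the steel tray and the larger beaker, and check the choice in one crop.

```bash
python3 - <<'E'
from h import *
im=cv2.imread('pics/top0.png')[140:250,195:430]
cv2.imwrite('pics/crop.png',cv2.resize(im,None,fx=3.4,fy=3.4,interpolation=cv2.INTER_CUBIC))
for p,z in [((349,212),.021),((403,210),.06),((309,172),.086),((292,172),.086),((325,172),.086),((216,227),.066),((400,155),.03)]: print(p,onz('top',p,z).round(3))
print('beaker base scene',onz('scene',(278,233),0).round(3), onz('scene',(276,230),0).round(3))
print('beaker base top',onz('top',(311,177),0).round(3))
c=env.get_calibration('wrist');E=np.array(c['extrinsics']);s=env.observe()
R=s['eef_rot'];print(c['fx'],c['dist'],'cam in tool',R.T@(-E[:3,:3].T@E[:3,3]-s['tcp_pos']),'\n',(E[:3,:3]@R).round(3))
E
```

```text
(349, 212) [ 0.478 -0.125  0.021]
(403, 210) [ 0.478 -0.254  0.06 ]
(309, 172) [ 0.568 -0.028  0.086]
(292, 172) [0.569 0.012 0.086]
(325, 172) [ 0.568 -0.066  0.086]
(216, 227) [0.441 0.198 0.066]
(400, 155) [ 0.618 -0.253  0.03 ]
beaker base scene [ 0.565 -0.02   0.   ] [ 0.576 -0.023  0.   ]
beaker base top [ 0.57  -0.031  0.   ]
344.2980274385628 [-0.05995042  0.          0.          0.          0.        ] cam in tool [ 0.07914553 -0.00084984 -0.07115839] 
 [[ 0.001  1.    -0.001]
 [ 0.951 -0.     0.31 ]
 [ 0.31  -0.001 -0.951]]
```

View pics/crop.png

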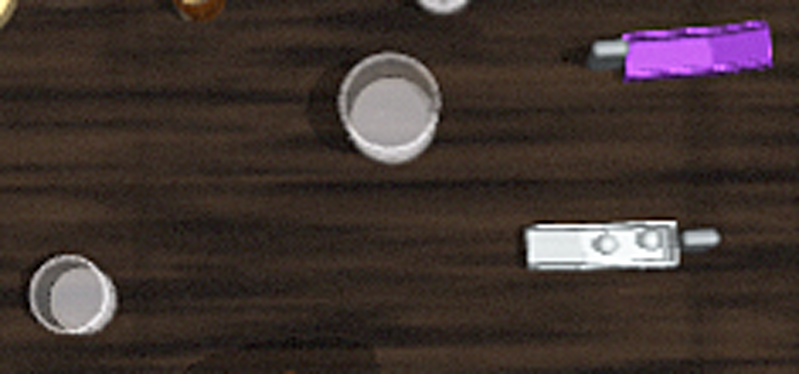

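The crop shows two balls in the bare steel tray at crop (605,243) and (652,237). Its lip is on the left at (525,248) and its handle on the right at (700,238). The larger beaker is at crop (390,107), so the choice holds. Next I move over the tray to measure with the wrist camera.

Emit:
{"method": "jog_arm", "body": {
  "rows": [
    [0.97,-0.76,0,0,0,0,1],
    [0.97,-0.76,0,0,0,0,1],
    [0.97,-0.76,0,0,0,0,1],
    [0.97,-0.76,0,0,0,0,1],
    [0.97,-0.76,0,0,0,0,1],
    [0.97,-0.76,0,0,0,0,1],
    [0.97,-0.76,0,0,0,0,1],
    [0.97,-0.76,0,0,0,0,1],
    [0.97,-0.76,0,0,0,0,1],
    [0.97,-0.76,0,0,0,0,1],
    [0.97,-0.76,0,0,0,0,1],
    [0.97,-0.76,0,0,0,0,1],
    [0.97,-0.76,0,0,0,0,1],
    [0.97,-0.76,0,0,0,0,1],
    [0.97,-0.76,0,0,0,0,1],
    [0.97,-0.76,0,0,0,0,1],
    [0.97,-0.76,0,0,0,0,1],
    [0,0,0,0,0,0,1]
  ]
}}

```text
time_s: 2.2
tcp_pos: [0.4803, -0.2173, 0.3041]
eef_rot: [[0.971, 0.238, 0.001], [0.238, -0.971, 0.001], [0.001, -0.0, -1.0]]
contact_force: [-1.0, -0.5, -0.3]
width: 0.0853
finger_force: 0.0
```

Emit:
{"method": "jog_arm", "body": {
  "rows": [
    [0,0,0,0,0,-1,1],
    [0,0,0,0,0,-1,1],
    [0,0,0,0,0,-1,1],
    [0,0,0,0,0,-1,1],
    [0,0,0,0,0,-1,1],
    [0,0,0,0,0,-1,1],
    [0,0,0,0,0,-1,1],
    [0,0,0,0,0,-1,1],
    [0,0,0,0,0,-1,1],
    [0,0,0,0,0,-1,1],
    [0,0,0,0,0,-1,1],
    [0,0,0,0,0,-1,1],
    [0,0,0,0,0,-1,1],
    [0,0,0,0,0,-1,1],
    [0,0,0,0,0,-1,1],
    [0,0,0,0,0,-0.6,1],
    [0,0,0,0,0,0,1],
    [0,0,0,0,0,0,1]
  ]
}}

```text
time_s: 3.7
tcp_pos: [0.4776, -0.2208, 0.304]
eef_rot: [[-0.026, 1.0, 0.0], [1.0, 0.026, -0.0], [-0.0, 0.0, -1.0]]
contact_force: [-0.5, -1.1, 1.1]
width: 0.0854
finger_force: 0.0
```

```bash
cat > look.py <<'E'
from h import *
import sys
s=env.observe();print(s['time_s'],s['tcp_pos'].round(4),s['joint_pos'].round(3),s['eef_rot'].round(3).tolist())
snap('wrist',sys.argv[1])
for o in ['tray','ball_0','beaker']:
    print(o,[(np.round(a['position'],1),round(a['score'],2)) for a in env.landmark_of(o,'wrist')][:5],[(np.round(a['rect']),round(a['score'],2)) for a in env.find_in(o,'wrist')][:5])
E
python3 look.py w1.png
```

```text
3.7 [ 0.4776 -0.2208  0.304 ] [-0.491  0.308  1.878 -0.     0.955 -0.517] [[-0.026, 1.0, 0.0], [1.0, 0.026, -0.0], [-0.0, 0.0, -1.0]]
tray [(array([444.9, 280. ]), 0.7), (array([318.8, 107.4]), 0.69)] [(array([299., 108.,  36., 139.]), 0.89), (array([428., 158.,  47., 123.]), 0.71)]
ball_0 [(array([319.6, 191. ]), 0.75), (array([320.8, 164.5]), 0.5)] [(array([313., 158.,  12.,  15.]), 0.69), (array([314., 190.,  16.,  12.]), 0.43)]
beaker [(array([422. ,   3.9]), 0.89)] [(array([390.,   0., 100.,  40.]), 0.73)]
```

View pics/w1.png

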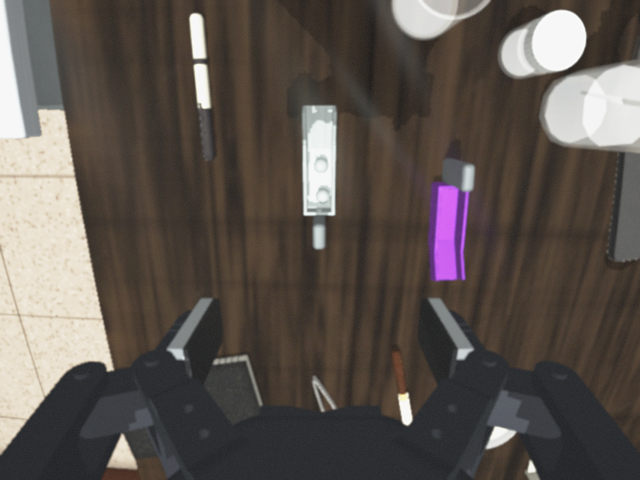

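The wrist picture shows the steel tray at the centre, with its lip at (319,107), handle end at (319,248) and balls at (321,164) and (321,193). The purple tray is at (450,225) and the beaker is at the top edge at (430,10). Next I triangulate against the top view.

```bash
python3 - <<'E'
from h import *
def res(obs):
    x=tri(obs);print(x.round(4),[(proj(n,x)[0]-p).round(1) for n,p in obs])
res([('top',(349.4,212.5)),('wrist',(318.8,107.2))])   # lip
res([('top',(406.2,209.9)),('wrist',(319.3,247))]) # handle end
res([('top',(373,211.5)),('wrist',(320.8,164.5))]);res([('top',(386.8,209.7)),('wrist',(322,193))])
for p,z in [((318.8,107.2),.021),((319.3,247),.06),((319.3,222),.06),((302,215),.037),((335,215),.037),((303,107),.037),((335,107),.037)]: print(p,onz('wrist',p,z).round(4))
E
```

```text
[ 0.4743 -0.126   0.0387] [array([0.4, 0.3]), array([ 0.8, -1. ])]
[ 0.4787 -0.2638  0.0408] [array([-0.1,  0.4]), array([0.8, 0.4])]
[ 0.4776 -0.1825  0.025 ] [array([-0.6,  0.2]), array([0.5, 1.6])]
[ 0.4823 -0.2187 -0.0047] [array([-1.1,  1.2]), array([2.5, 2.6])]
(318.8, 107.2) [ 0.4735 -0.1261  0.021 ]
(319.3, 247) [ 0.4776 -0.2564  0.06  ]
(319.3, 222) [ 0.4769 -0.2311  0.06  ]
(302, 215) [ 0.4593 -0.2308  0.037 ]
(335, 215) [ 0.4928 -0.2298  0.037 ]
(303, 107) [ 0.4589 -0.127   0.037 ]
(335, 107) [ 0.4886 -0.1262  0.037 ]
```

Emit:
{"method": "jog_arm", "body": {
  "rows": [
    [-0.2,0,0.83,0,0,0,1],
    [-0.2,-0.02,0.83,0,0,0,1],
    [-0.2,-0.02,0.83,0,0,0,1],
    [-0.2,-0.02,0.83,0,0,0,1],
    [-0.2,0,0.83,0,0,0,1],
    [-0.15,0,0.83,0,0,0,1],
    [0,0,0,0,0,0,1],
    [0,0,0,0,0,0,1]
  ]
}}

```text
time_s: 4.72
tcp_pos: [0.4765, -0.2492, 0.1789]
eef_rot: [[-0.028, 1.0, -0.002], [1.0, 0.028, 0.001], [0.001, -0.002, -1.0]]
contact_force: [-0.1, -0.2, 0.5]
width: 0.0853
finger_force: 0.0
```

```bash
python3 look.py w2.png
```

```text
4.7167 [ 0.4765 -0.2492  0.1789] [-0.538  0.492  1.966  0.     0.685 -0.566] [[-0.028, 1.0, -0.002], [1.0, 0.028, 0.001], [0.001, -0.002, -1.0]]
tray [(array([320.3,  45.9]), 0.7), (array([504.5, 314. ]), 0.66)] [(array([482., 135.,  99., 184.]), 0.94), (array([294.,  48.,  56., 227.]), 0.81)]
ball_0 [(array([324.2, 145.2]), 0.84), (array([328.7, 193.2]), 0.66)] [(array([316., 181.,  22.,  21.]), 0.93), (array([311., 135.,  23.,  19.]), 0.89)]
beaker [] []
```

View pics/w2.png

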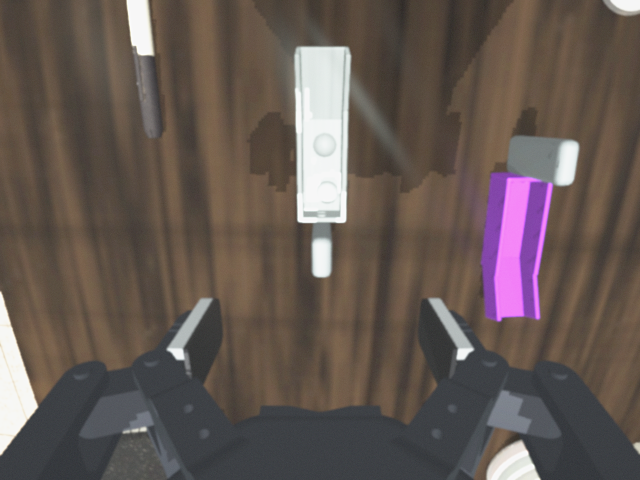

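The tray fills the centre of the picture, with its lip at (322,48), handle top from (321,240) to (321,276) and balls at (324,145) and (328,192). The handle sits midway between the fingers. I check its height and place from the two wrist positions.

```bash
python3 - <<'E'
from h import *
o1=np.array([.4747+.0008*0,-.1418,.375]);d=np.array([.4776,-.2564,.06])-o1;r1=(o1,d/np.linalg.norm(d))
print('end',tri([(r1,0),('wrist',(321,275.5))]).round(4))
d=np.array([.4735,-.1261,.021])-o1;r2=(o1,d/np.linalg.norm(d));print('lip',tri([(r2,0),('wrist',(322,47.5))]).round(4))
for p,z in [((321,276),.06),((321,242),.06),((322,47.5),.037),((322,47.5),.021),((322,219),.037)]:print(p,onz('wrist',p,z).round(4))
x=env.observe()['tcp_pos']+[0,0,-.054-.0];print(proj('wrist',x))
E
```

```text
end [ 0.4775 -0.2496  0.0788]
lip [ 0.4741 -0.1264  0.0269]
(321, 276) [ 0.478  -0.2586  0.06  ]
(321, 242) [ 0.4773 -0.2366  0.06  ]
(322, 47.5) [ 0.4747 -0.1283  0.037 ]
(322, 47.5) [ 0.4748 -0.1253  0.021 ]
(322, 219) [ 0.4778 -0.229   0.037 ]
[[320.95060603 323.41786637]]
```

Emit:
{"method": "jog_arm", "body": {
  "rows": [
    [0.03,0.04,0.6,0,0,0,1],
    [0.02,0,0.6,0,0,0,1],
    [0,0,0.6,0,0,0,1],
    [0,0,0.6,0,0,0,1],
    [0,0,0.4,0,0,0,1],
    [0,0,0.24,0,0,0,1],
    [0,0,0,0,0,0,1],
    [0,0,0,0,0,0,0.5],
    [0,0,0,0,0,0,0.3],
    [0,0,0,0,0,0,0.2],
    [0,0,0,0,0,0,0],
    [0,0,0,0,0,0,0],
    [0,0,0,0,0,0,0],
    [0,0,0,0,0,0,0],
    [0,0,0,0,0,0,0],
    [0,0,0,0,0,0,0]
  ],
  "newtons": 80
}}

```text
time_s: 6.4
tcp_pos: [0.4781, -0.2482, 0.1038]
eef_rot: [[-0.028, 1.0, 0.0], [1.0, 0.028, -0.0], [-0.0, 0.0, -1.0]]
contact_force: [-2.0, 0.1, 6.7]
width: 0.0107
finger_force: 78.1
```

Emit:
{"method": "jog_arm", "body": {
  "rows": [
    [0,0,-0.1,0,0,0,0],
    [0,0,-0.2,0,0,0,0],
    [0,0,-0.3,0,0,0,0],
    [0,0,-0.4,0,0,0,0],
    [0,0,-0.5,0,0,0,0],
    [0,0,-0.5,0,0,0,0],
    [0,0,-0.5,0,0,0,0],
    [0,0,-0.5,0,0,0,0],
    [0,0,-0.5,0,0,0,0],
    [0,0,-0.4,0,0,0,0],
    [0,0,-0.3,0,0,0,0],
    [0,0,-0.2,0,0,0,0],
    [0,0,-0.1,0,0,0,0],
    [0,0,0,0,0,0,0],
    [0,0,0,0,0,0,0],
    [0,0,0,0,0,0,0]
  ]
}}

```text
time_s: 7.73
tcp_pos: [0.4777, -0.248, 0.2154]
eef_rot: [[-0.028, 1.0, -0.001], [1.0, 0.028, 0.0], [0.0, -0.001, -1.0]]
contact_force: [-0.3, 0.1, -2.6]
width: 0.0108
finger_force: 78.0
```

```bash
python3 look.py w3.png; python3 - <<'E'
from h import *
s=env.observe();g=s['tcp_pos'];R=s['eef_rot'];print(s['width'],s['finger_force'])
lip=g+R@np.array([.1225,-.003,.083]);print('lip expected',lip.round(4),proj('wrist',lip))
for n in ['top','scene']:
    snap(n,n+'3.png')
    for o in ['beaker','tray']:
        print(n,o,[(np.round(a['position'],1),round(a['score'],2)) for a in env.landmark_of(o,n)][:3],[(np.round(a['rect']),round(a['score'],2)) for a in env.find_in(o,n)][:3])
a=cv2.imread('pics/w3.png');b=cv2.imread('pics/top3.png')[130:230,270:430];c=cv2.imread('pics/scene3.png')[170:260,240:400]
b=cv2.resize(b,(480,300),interpolation=2);c=cv2.resize(c,(480,270),interpolation=2)
a=cv2.resize(a[0:300,160:480],(320,300))
o=np.zeros((580,800,3),np.uint8);o[:300,:320]=a;o[:300,320:]=b;o[300:570,320:]=c;cv2.imwrite('pics/m3.png',o)
E
```

```text
7.7333 [ 0.4777 -0.248   0.2154] [-0.535  0.438  1.939 -0.     0.765 -0.564] [[-0.028, 1.0, -0.001], [1.0, 0.028, 0.0], [0.0, -0.001, -1.0]]
tray [(array([484.2, 292.7]), 0.69), (array([319.9,  11.8]), 0.66)] [(array([277.,   9.,  87., 346.]), 0.93), (array([460., 133.,  77., 166.]), 0.77)]
ball_0 [(array([325.9, 224.1]), 0.86)] [(array([305., 140.,  35.,  34.]), 0.98), (array([310., 207.,  33.,  30.]), 0.72)]
beaker [] []
0.011002402413306194 78.05145978927612
lip expected [ 0.4714 -0.1258  0.1327] [[313.78877909  13.12336763]]
top beaker [] [(array([294., 156.,  32.,  31.]), 0.76)]
top tray [(array([350.4, 207.7]), 0.59)] [(array([369., 150.,  30.,  16.]), 0.88), (array([349., 201.,  49.,  13.]), 0.56)]
scene beaker [(array([275.9, 231.7]), 0.8)] [(array([258., 198.,  35.,  46.]), 0.94)]
scene tray [(array([293.7, 365.9]), 0.97)] [(array([278., 305.,  27.,  64.]), 0.78), (array([308., 172.,  18.,  18.]), 0.68)]
```

View pics/m3.png

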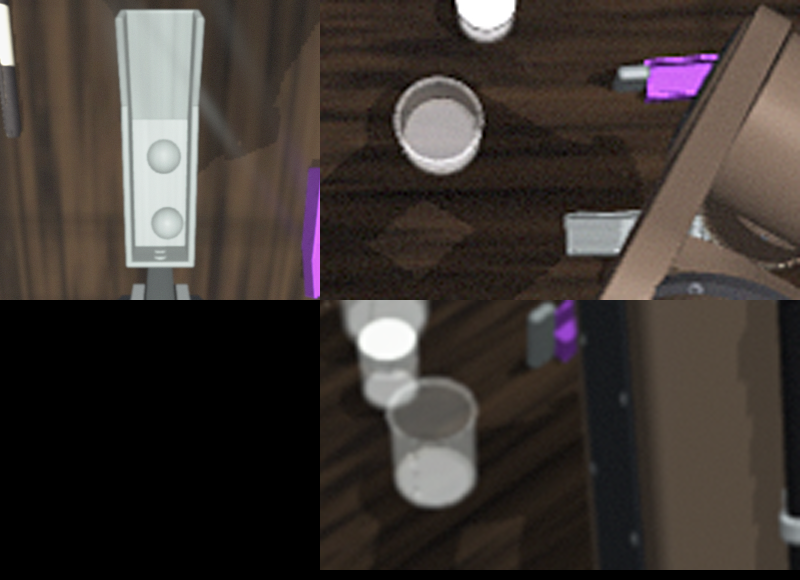

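The left part shows the lifted level tray with both balls at (163,156) and (167,222). The top crop shows the big beaker's rim centred at about (438,121), and the scene crop shows it at about (432,408). I triangulate the rim.

```bash
python3 - <<'E'
from h import *
print('rim',tri([('top',(309.5,170.7)),('scene',(277.3,206))]).round(4),onz('top',(309.5,170.7),.086).round(4),onz('scene',(277.3,206),.086).round(4))
print('base',onz('scene',(278.3,228.3),.0).round(4), onz('top',(310.5,176),.004).round(4))
print(np.diff([onz('top',(294.5,170.7),.086),onz('top',(324.7,170.7),.086)],axis=0))
E
```

```text
rim [ 0.5725 -0.029   0.0843] [ 0.5716 -0.0296  0.086 ] [ 0.5719 -0.0275  0.086 ]
base [ 0.5765 -0.0303  0.    ] [ 0.5718 -0.0301  0.004 ]
[[-0.00095682 -0.07195252  0.        ]]
```

Emit:
{"method": "jog_arm", "body": {
  "rows": [
    [0.07,0.1,0,0,0,0,0],
    [0.14,0.2,0,0,0,0,0],
    [0.24,0.3,0,0,0,0,0],
    [0.3,0.36,0,0,0,0,0],
    [0.32,0.4,0,0,0,0,0],
    [0.34,0.42,0,0,0,0,0],
    [0.34,0.42,0.02,0,0,0,0],
    [0.34,0.42,0.06,0,0,0,0],
    [0.34,0.4,0.08,0,0,0,0],
    [0.3,0.36,0.1,0,0,0,0],
    [0.24,0.3,0.1,0,0,0,0],
    [0.16,0.2,0.1,0,0,0,0],
    [0.08,0.1,0.08,0,0,0,0],
    [0.02,0.02,0.04,0,0,0,0],
    [0,0,0,0,0,0,0],
    [0,0,0,0,0,0,0],
    [0,0,0,0,0,0,0]
  ]
}}

```text
time_s: 10.0
tcp_pos: [0.5753, -0.165, 0.2015]
eef_rot: [[-0.028, 1.0, -0.0], [1.0, 0.028, -0.0], [-0.0, -0.0, -1.0]]
contact_force: [0.0, -0.3, -1.8]
width: 0.0105
finger_force: 78.1
```

```bash
cat > st.py <<'E'
from h import *
import sys
s=env.observe();R=s['eef_rot'];print(s['time_s'],s['tcp_pos'].round(4),s['joint_pos'].round(3),s['width'])
print('lip',(s['tcp_pos']+R@np.array([.1225,0,.083])).round(4),'tilt',np.degrees(np.arcsin(-R[2,0])).round(1),'roll',np.degrees(R[2,1]).round(1))
E
python3 st.py;python3 - <<'E'
from h import *
a=snap('wrist','w4.png');b=snap('top','top4.png')[130:230,270:430];c=snap('scene','scene4.png')[170:260,240:400]
o=np.zeros((580,800,3),np.uint8);o[:300,:320]=a[:300,160:480];o[:300,320:]=cv2.resize(b,(480,300),interpolation=2);o[300:570,320:]=cv2.resize(c,(480,270),interpolation=2);cv2.imwrite('pics/m4.png',o[:,:,::-1])
E
```

```text
10.0 [ 0.5753 -0.165   0.2015] [-0.33   0.528  1.812 -0.     0.802 -0.358] 0.010503722883275708
lip [ 0.5719 -0.0426  0.1185] tilt 0.0 roll -0.0
```

View pics/m4.png

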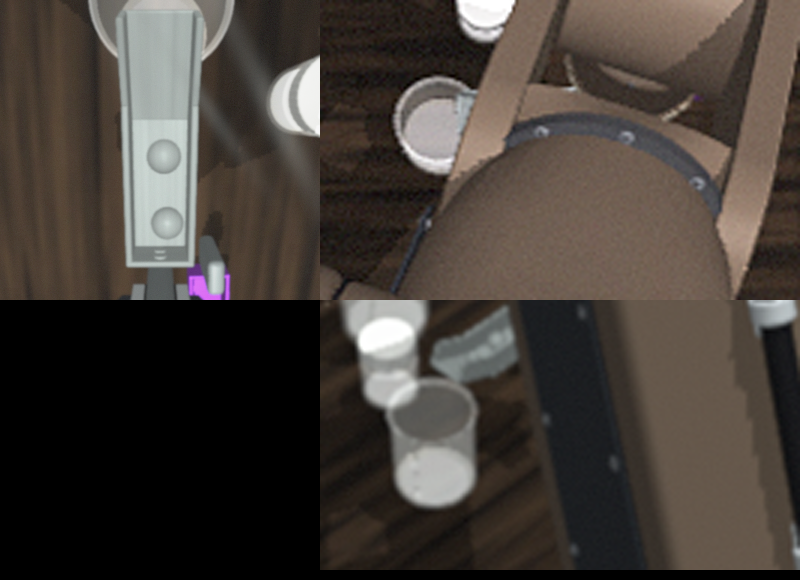

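The left part shows the tray centred over the beaker, with rim edges at x 90 and 233 and both balls in. The scene crop shows the tray's lip end at (435,355), just above the rim. I check that against the projection.

```bash
python3 - <<'E'
from h import *
for n,(x0,y0) in dict(top=(270,130),scene=(240,170)).items():
    for P in [(.5719,-.0426,.1185),(.5569,-.0426,.1345),(.5879,-.0426,.1345),(.572,-.029,.086)]:
        p=proj(n,np.array(P))[0];print(n,P,((p-[x0,y0])*3+[320,0 if n=='top' else 300]).round())
E
```

```text
top (0.5719, -0.0426, 0.1185) [454. 115.]
top (0.5569, -0.0426, 0.1345) [454. 130.]
top (0.5879, -0.0426, 0.1345) [454.  90.]
top (0.572, -0.029, 0.086) [438. 122.]
scene (0.5719, -0.0426, 0.1185) [445. 370.]
scene (0.5569, -0.0426, 0.1345) [457. 365.]
scene (0.5879, -0.0426, 0.1345) [431. 344.]
scene (0.572, -0.029, 0.086) [433. 407.]
```

Emit:
{"method": "jog_arm", "body": {
  "rows": [
    [0.06,0,-0.084,0,-0.2,0,0],
    [0.09,0,-0.126,0,-0.3,0,0],
    [0.12,0,-0.168,0,-0.4,0,0],
    [0.12,0,-0.168,0,-0.4,0,0],
    [0.12,0,-0.168,0,-0.4,0,0],
    [0.12,0,-0.168,0,-0.4,0,0],
    [0.12,0,-0.168,0,-0.4,0,0],
    [0.12,0,-0.168,0,-0.4,0,0],
    [0.12,0,-0.168,0,-0.4,0,0],
    [0.09,0,-0.126,0,-0.3,0,0],
    [0.06,0,-0.084,0,-0.2,0,0],
    [0,0,0,0,0,0,0],
    [0,0,0,0,0,0,0],
    [0,0,0,0,0,0,0]
  ]
}}

```text
time_s: 11.32
tcp_pos: [0.5747, -0.1308, 0.2364]
eef_rot: [[-0.027, 1.0, 0.009], [0.945, 0.028, -0.325], [-0.325, 0.0, -0.946]]
contact_force: [1.0, -0.3, -1.3]
width: 0.0106
finger_force: 78.1
```

```bash
python3 st.py
```

```text
11.3167 [ 0.5747 -0.1308  0.2364] [-0.112  0.473  1.857 -0.457  0.818  0.176] 0.010598958744654717
lip [ 0.5722 -0.042   0.1181] tilt 19.0 roll 0.0
```

Emit:
{"method": "jog_arm", "body": {
  "rows": [
    [0.06,0,-0.084,0,-0.2,0,0],
    [0.06,0,-0.084,0,-0.2,0,0],
    [0.06,0,-0.084,0,-0.2,0,0],
    [0.06,0,-0.084,0,-0.2,0,0],
    [0.06,0,-0.084,0,-0.2,0,0],
    [0.06,0,-0.084,0,-0.2,0,0],
    [0.06,0,-0.084,0,-0.2,0,0],
    [0.06,0,-0.084,0,-0.2,0,0],
    [0.06,0,-0.084,0,-0.2,0,0],
    [0.06,0,-0.084,0,-0.2,0,0],
    [0.06,0,-0.084,0,-0.2,0,0],
    [0.06,0,-0.084,0,-0.2,0,0],
    [0.09,0,-0.126,0,-0.3,0,0],
    [0.09,0,-0.126,0,-0.3,0,0],
    [0.09,0,-0.126,0,-0.3,0,0],
    [0.09,0,-0.126,0,-0.3,0,0],
    [0,0,0,0,0,0,0],
    [0,0,0,0,0,0,0]
  ]
}}

```text
time_s: 12.82
tcp_pos: [0.5736, -0.0889, 0.2573]
eef_rot: [[-0.024, 1.0, 0.017], [0.798, 0.03, -0.601], [-0.602, -0.0, -0.799]]
contact_force: [-0.7, 0.6, -1.8]
width: 0.0107
finger_force: 78.2
```

Emit:
{"method": "jog_arm", "body": {
  "rows": [
    [0.06,0,-0.084,0,-0.2,0,0],
    [0.12,0,-0.168,0,-0.4,0,0],
    [0.12,0,-0.168,0,-0.4,0,0],
    [0.12,0,-0.168,0,-0.4,0,0],
    [0.12,0,-0.168,0,-0.4,0,0],
    [0.12,0,-0.168,0,-0.4,0,0],
    [0.12,0,-0.168,0,-0.4,0,0],
    [0.06,0,-0.084,0,-0.2,0,0],
    [0,0,0,0,0,0,0],
    [0,0,0,0,0,0,0],
    [0,0,0,0,0,0,0],
    [0,0,0,0,0,0,0]
  ]
}}

```text
time_s: 13.82
tcp_pos: [0.5725, -0.0546, 0.2648]
eef_rot: [[-0.017, 1.0, 0.022], [0.63, 0.028, -0.776], [-0.777, 0.0, -0.63]]
contact_force: [0.2, 0.4, -1.9]
width: 0.0105
finger_force: 78.2
```

```bash
python3 st.py;python3 - <<'E'
from h import *
a=snap('wrist','w5.png');c=snap('scene','scene5.png')[170:260,240:400]
b=snap('top','top5.png')[130:230,270:430]
o=np.zeros((580,800,3),np.uint8);o[:480,:320]=a[:,160:480];o[:300,320:]=cv2.resize(b,(480,300),interpolation=2);o[300:570,320:]=cv2.resize(c,(480,270),interpolation=2);cv2.imwrite('pics/m5.png',o[:,:,::-1])
E
```

```text
13.8167 [ 0.5725 -0.0546  0.2648] [ 0.253  0.587  1.854 -0.953  1.192  0.829] 0.010537415420408034
lip [ 0.5722 -0.0419  0.1174] tilt 51.0 roll 0.0
```

View pics/m5.png

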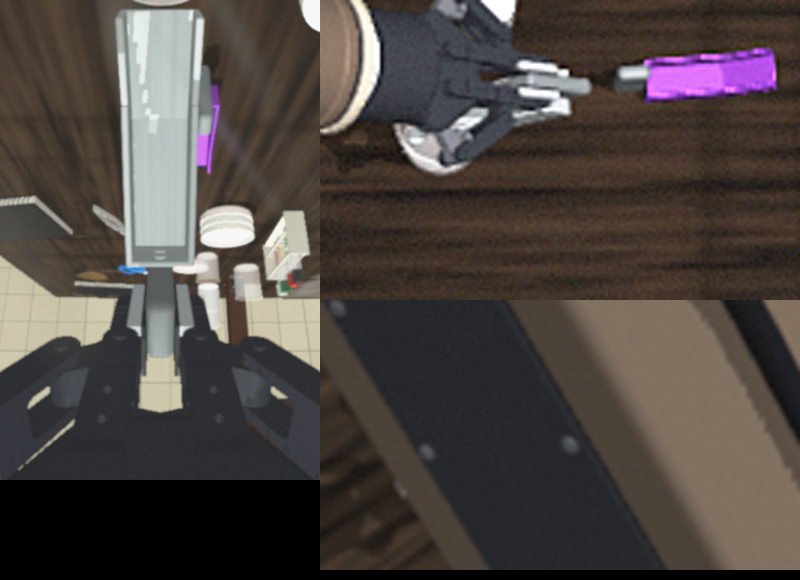

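The tray is empty: no balls show in its channel, from (160,20) to (160,250) in the left part. Next I level it, pivoting about the lip.

Emit:
{"method": "jog_arm", "body": {
  "rows": [
    [-0.12,0,0.17,0,0.4,0,0],
    [-0.12,0,0.17,0,0.4,0,0],
    [-0.22,0,0.34,0,0.8,0,0],
    [-0.22,0,0.34,0,0.8,0,0],
    [-0.22,0,0.34,0,0.8,0,0],
    [-0.22,0,0.34,0,0.8,0,0],
    [-0.22,0,0.34,0,0.8,0,0],
    [-0.22,0,0.34,0,0.8,0,0],
    [-0.22,0,0.34,0,0.8,0,0],
    [-0.22,0,0.34,0,0.8,0,0],
    [-0.22,0,0.34,0,0.8,0,0],
    [-0.22,0,0.34,0,0.8,0,0],
    [-0.22,0,0.34,0,0.8,0,0],
    [-0.09,0,0.126,0,0.3,0,0],
    [-0.09,0,0.126,0,0.3,0,0],
    [0,0,0,0,0,0,0],
    [0,0,0,0,0,0,0],
    [0,0,0,0,0,0,0]
  ]
}}

```text
time_s: 15.47
tcp_pos: [0.5755, -0.1631, 0.2033]
eef_rot: [[-0.028, 1.0, -0.0], [1.0, 0.028, -0.001], [-0.001, -0.0, -1.0]]
contact_force: [-1.0, -0.6, -1.7]
width: 0.0105
finger_force: 78.1
```

```bash
python3 st.py
```

```text
15.4667 [ 0.5755 -0.1631  0.2033] [-3.260e-01  5.250e-01  1.811e+00 -1.000e-03  8.050e-01 -3.540e-01] 0.010517331748686994
lip [ 0.5721 -0.0408  0.1202] tilt 0.1 roll -0.0
```

Emit:
{"method": "jog_arm", "body": {
  "rows": [
    [-0.15,-0.17,0,0,0,0,0],
    [-0.3,-0.36,0,0,0,0,0],
    [-0.4,-0.48,0,0,0,0,0],
    [-0.4,-0.49,0,0,0,0,0],
    [-0.4,-0.49,0,0,0,0,0],
    [-0.4,-0.49,0,0,0,0,0],
    [-0.4,-0.49,0,0,0,0,0],
    [-0.4,-0.49,0,0,0,0,0],
    [-0.3,-0.36,0,0,0,0,0],
    [-0.15,-0.17,0,0,0,0,0],
    [0,0,0,0,0,0,0],
    [0,0,0,0,0,0,0]
  ]
}}

```text
time_s: 16.47
tcp_pos: [0.4781, -0.2488, 0.2032]
eef_rot: [[-0.027, 1.0, 0.0], [1.0, 0.027, -0.0], [-0.0, 0.0, -1.0]]
contact_force: [0.8, 0.1, -1.4]
width: 0.0106
finger_force: 78.1
```

Emit:
{"method": "jog_arm", "body": {
  "rows": [
    [0,0,0.2,0,0,0,0],
    [0,0,0.4,0,0,0,0],
    [0,0,0.5,0,0,0,0],
    [0,0,0.5,0,0,0,0],
    [0,0,0.5,0,0,0,0],
    [0,0,0.5,0,0,0,0],
    [0,0,0.4,0,0,0,0],
    [0,0,0.3,0,0,0,0],
    [0,0,0.2,0,0,0,0],
    [0,0,0.15,0,0,0,0],
    [0,0,0.1,0,0,0,0],
    [0,0,0.1,0,0,0,0],
    [0,0,0.06,0,0,0,0],
    [0,0,0.03,0,0,0,0],
    [0,0,0,0,0,0,0],
    [0,0,0,0,0,0,0]
  ]
}}

```text
time_s: 17.8
tcp_pos: [0.4783, -0.2486, 0.1048]
eef_rot: [[-0.028, 1.0, 0.0], [1.0, 0.028, -0.0], [-0.0, 0.0, -1.0]]
contact_force: [-0.3, 0.4, -1.5]
width: 0.0109
finger_force: 78.1
```

Still 1 mm or so above the table (no contact), so I lower a little more, then open and rise.

Emit:
{"method": "jog_arm", "body": {
  "rows": [
    [0,0,0.03,0,0,0,0],
    [0,0,0.02,0,0,0,0],
    [0,0,0,0,0,0,0],
    [0,0,0,0,0,0,0]
  ]
}}

```text
time_s: 18.13
tcp_pos: [0.4784, -0.2487, 0.1038]
eef_rot: [[-0.028, 1.0, 0.001], [1.0, 0.028, -0.0], [-0.0, 0.001, -1.0]]
contact_force: [-2.6, -0.3, 6.6]
width: 0.0105
finger_force: 79.3
```

Emit:
{"method": "jog_arm", "body": {
  "rows": [
    [0,0,0,0,0,0,0.2],
    [0,0,0,0,0,0,0.4],
    [0,0,0,0,0,0,0.7],
    [0,0,0,0,0,0,1],
    [0,0,0,0,0,0,1],
    [0,0,0,0,0,0,1],
    [0,0,-0.4,0,0,0,1],
    [0,0,-0.8,0,0,0,1],
    [0,0,-1,0,0,0,1],
    [0,0,-1,0,0,0,1],
    [0,0,-1,0,0,0,1],
    [0,0,-1,0,0,0,1],
    [0,0,-1,0,0,0,1],
    [0,0,-0.5,0,0,0,1],
    [0,0,0,0,0,0,1],
    [0,0,0,0,0,0,1]
  ]
}}

```text
time_s: 19.47
tcp_pos: [0.4784, -0.2486, 0.2719]
eef_rot: [[-0.028, 1.0, 0.002], [1.0, 0.028, -0.001], [-0.001, 0.002, -1.0]]
contact_force: [-0.3, 0.3, -0.6]
width: 0.0852
finger_force: 0.0
```

```bash
python3 - <<'E'
from h import *
s=env.observe();print(s['time_s'],s['tcp_pos'],s['width'])
a=snap('wrist','w6.png');b=snap('top','top6.png')[130:230,270:430];c=snap('scene','scene6.png')[170:260,240:400]
o=np.zeros((580,800,3),np.uint8);o[:300,:320]=a[:300,160:480];o[:300,320:]=cv2.resize(b,(480,300),interpolation=2);o[300:570,320:]=cv2.resize(c,(480,270),interpolation=2);cv2.imwrite('pics/m6.png',o[:,:,::-1])
E
```

```text
19.4667 [ 0.47837004 -0.24859037  0.27194716] 0.0851803410398872
```

View pics/m6.png

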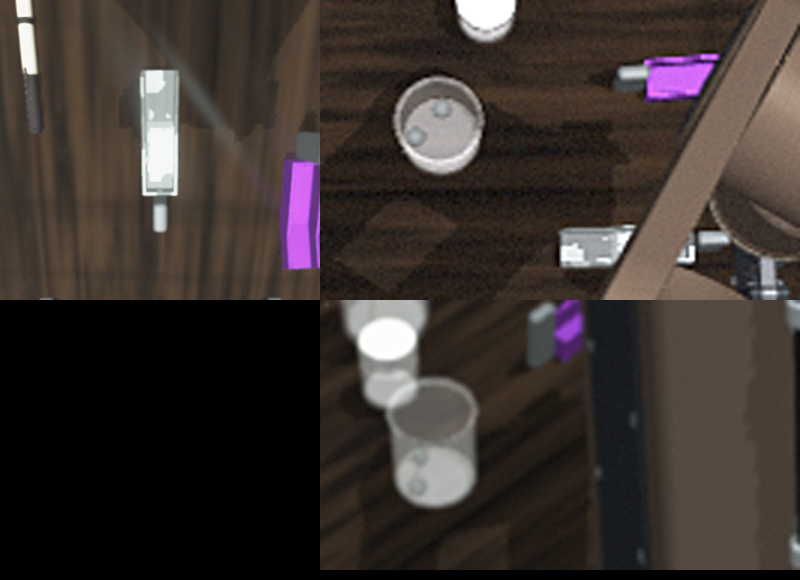

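Both balls lie in the larger beaker, at (415,135) and (442,108) in the top crop, and the beaker hasn't moved. The empty tray stands upright on the worktop at (160,135) in the left part, and the gripper is clear.

```bash
python3 -c "
from bench import env
print(env.hand_in())"
```

```text
the job is handed in; nothing more can be done
None
```

Job handed in at about 19.6 s of the 61 s: both balls are in the larger beaker, which hasn't moved, and the empty tray is back upright on the worktop with the gripper clear.

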